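Top up the cistern-tablet tube to the red line

ROBOT

A 6-joint arm with a two-finger parallel gripper is mounted at the origin on the work surface. World frame = base frame: x ahead of the robot, y to its left, z up, the work surface at z = 0. Lengths are in m, angles in rad, forces in N, time in s.
With the tool pointing down it reaches from about 0.275 to 1 m from the base axis. Payload 8.4 kg.
Tool frame: the origin (TCP) lies midway between the tips of the shut fingers; the grasp point (between the pads) lies r.tcp_to_grasp behind it (r.tcp_to_grasp is the distance from the TCP to the grasp point, in m); y points along the fingers, x is the direction in which the jaws open and shut, and the axes are right-handed (so a half turn about y gives the same grasp; the last joint's range is limited). The gripper opens to 85 mm and grips with 20 to 120 N. Pads are 22 mm wide; open, the fingers measure 114 mm over their backs; the gripper's body (76 mm by 85 mm) begins 54 mm behind the grasp point. The pads swing forward as they close: fully open they stand 13 mm farther back than shut.
Start: joints at [1.227, 0.353, 1.633, -0, 1.155, -0.002], TCP at [0.209, 0.589, 0.231] pointing down, gripper open.
Joint ranges: [-2.63, 2.63], [-0.92, 2.1], [0.06, 2.66], [-1.3, 4.44], [0, 2.69], [-3.02, 3.02]. Speed limits (rad/s): [2.22, 2.22, 2.79, 3.14, 3.14, 3.14].

INTERFACE

Orientations are given as a rotation vector (axis times angle).
In Python, from bench import status, eyes, ticket, r gives the robot as it stands.
- The arm moves only by the tool send_rows, never from a script. Its argument "increments" is a list of rows, each an object with "linear": the shift along the tool's x, y, z in units of 40 mm (1.0 is 40 mm), a list of three; "roll": the turn about the tool's y in degrees. In form: [{"linear": [x, y, z], "roll": roll}, ...]. A call has 1 to 10 rows; each row shifts and turns the commanded pose from where the row before left it, along the tool's axes as they then stand; what a row does not reach is not made up. A row lasts 1/10 s, in which the tool goes at most 50 mm and 8.59 degrees, less where a joint would pass 70% of its speed; a pose out of reach is approached as far as the arm can. A call is refused whole if a number of a shift passes 1 or a number of a turn 8.59, either way. A call with a gripper value outside its range is refused whole. "grip" is the opening in per cent of the stroke, from 0 (shut) to 100 (fully open), set as the call begins (left out, the last holds). The fingers move at their own pace and stop on an object; the grip force is fixed at half the most. Time passes only in rows, so rows that do not move let the fingers close. It gives the time, the measured TCP pose, the force and the opening at its end, in the units of the state.
- status.observe(): the state, without advancing time (a new reading comes with each control period).
- eyes.snapshot(name): name is "side" or "top"; returns a dict with "pixels" (480x640x3 uint8, red, green, blue), "camera_matrix" (3x3 intrinsics, pixels), "camera_from_world" (4x4, takes a point from world to camera coordinates). Camera axes: x right, y down, z forward; pixel columns grow to the right and rows downward; lengths in m; the calibration is good to about 2 mm. A picture is of the moment at which its call begins. There is no depth.
- ticket.close_job(): hands the job in, once; it reports no verdict.
The state is a dict: "time": time; "joint_pos": joint angles; "joint_vel": joint speeds; "joint_torque": joint torques, N m; "ee_pos": TCP position; "ee_rot": TCP orientation; "ft_force": force on the tool from outside, world axes, zero at the start; "ft_torque": the same for the moment, N m; "gripper_width": opening from 0.0 (shut) to 1.0 (fully open).
Only numpy, scipy, OpenCV 4.12 (cv2) and the standard library are available. Lean on these libraries where they do the work, as an engineer would, in place of code of your own. Each camera call takes 0.05 s, during which the arm holds its last target. There are 200 camera calls.

TASK

Top up the clear tablet tube on the ledge beside the toilet: drop the two loose blue tablets in from above, one after the other, so that they lie flat on the one already inside and the top of the stack comes level with the red line. Leave the thin pink tablet lying where it is.

Things in the scene. Friction and masses are not known exactly. Their poses are not given: they have to be found in the camera images.
- tube: Clear upright tube fixed to the ledge, open on top: 68 mm outer, 62 mm inner diameter, floor 5 mm thick; above 60 mm it flares to a mouth 84 mm outer, 78 mm inner; rim 70 mm high, red line (4 mm wide) round it, middle 59 mm high. One blue tablet like the loose ones already lies inside, its top 23 mm high. Fingers stay above the rim; a tablet let go there drops in. Origin: centre of underside, on the ledge; z up.
- tablet_a: Loose blue cleaning tablet, a rigid solid disc 46 mm in diameter, 18 mm thick, about 40 g, lying flat on the ledge. Both faces are alike, and the two loose blue tablets are interchangeable. Origin at the centre of the disc, 9 mm above the ledge at the start; z is the disc's axis.
- tablet_b: Loose blue cleaning tablet, a rigid solid disc 46 mm in diameter, 18 mm thick, about 40 g, lying flat on the ledge. Both faces are alike, and the two loose blue tablets are interchangeable. Origin at the centre of the disc, 9 mm above the ledge at the start; z is the disc's axis.
- tablet_pink: Thin pink tablet, a disc 46 mm in diameter, only 10 mm thick, lying flat on the ledge among the blue ones; stays where it is. Origin at the centre of the disc; z is its axis. (Beyond the tablets, not needed: a perfume bottle 98 mm tall, a soap dish with soap, a swab box 67 mm tall.)
There are look-alikes about, which are no part of the job. Leave any turquoise look-alike of the tablet_b alone.

How it is judged:
By the outcome, as a careful person would: the job done as asked, in the order asked, and still so for the second after the job is handed in, with the robot touching nothing.
It also fails if it takes over 45 s, if anything falls off the work surface, if the arm or the gripper's body presses on something with over 40 N, if the wrist force passes 120 N, or if a joint passes its speed limit or range.

## Working session

There is one attempt and no reset: what is moved stays moved. The work goes in short steps, Python scripts to look and compute and a tool call to move; the robot and the scene stay as the last step left them, time stands still between calls to the robot, and variables do not carry over. Pictures are saved under pics/ and viewed, about 8 in all and at most 12, crops included, and the job is handed in when it is done.

Besides the shell and the picture viewer there is one more tool, called as name(argument=value, ...) on one line, values as JSON. send_rows: Moves the arm, as the interface text tells. Its arguments: {"type":"object","properties":{"increments":{"type":"array","items":{"type":"object","properties":{"linear":{"type":"array","items":{"type":"number"}},"roll":{"type":"number"}}}},"grip":{"type":"number"}},"required":["increments"]}

```bash
mkdir -p pics; ls
python3 - <<'E'
from bench import status, eyes, r
import cv2,numpy as np
print(status.observe(), r.tcp_to_grasp)
for n in("top","side"):
    s=eyes.snapshot(n); cv2.imwrite(f"pics/{n}0.png",s["pixels"][:,:,::-1])
    print(n,s["camera_matrix"].tolist(),np.round(s["camera_from_world"],4).tolist())
E
```

```text
pics
{'time': 0.0, 'joint_pos': array([ 1.22662842e+00,  3.53647415e-01,  1.63417949e+00, -1.58049441e-05,
        1.15520492e+00, -2.39848003e-03]), 'joint_vel': array([ 0.00172933,  0.00072587,  0.00019099, -0.00013697, -0.00141378,
       -0.00069362]), 'joint_torque': array([ 5.05125299e-04, -6.05272794e+01, -3.42066193e+01, -3.86557474e-05,
        9.43991763e-03,  1.59151489e-05]), 'ee_pos': array([0.2093051 , 0.58837532, 0.23054274]), 'ee_rot': array([-1.35258059, -0.95300906,  0.95494421]), 'ft_force': array([ 0.12767736, -0.81423644,  0.70308448]), 'ft_torque': array([0.03802955, 0.01781159, 0.00132183]), 'gripper_width': 0.9991115943504061} 0.0187
top [[617.6484221976493, 0.0, 320.1745270897367], [0.0, 617.6484221976493, 237.86982890004867], [0.0, 0.0, 1.0]] [[0.0212, -0.9998, 0.0002, -0.0117], [-0.9918, -0.0211, -0.1262, 0.4869], [0.1262, 0.0025, -0.992, 1.1217], [0.0, 0.0, 0.0, 1.0]]
side [[450.221640223073, 0.0, 321.1415548451822], [0.0, 450.221640223073, 243.5392144887849], [0.0, 0.0, 1.0]] [[-0.9715, -0.237, -0.0019, 0.472], [-0.1452, 0.6013, -0.7857, 0.1069], [0.1873, -0.763, -0.6186, 0.6518], [0.0, 0.0, 0.0, 1.0]]
```

View pics/top0.png

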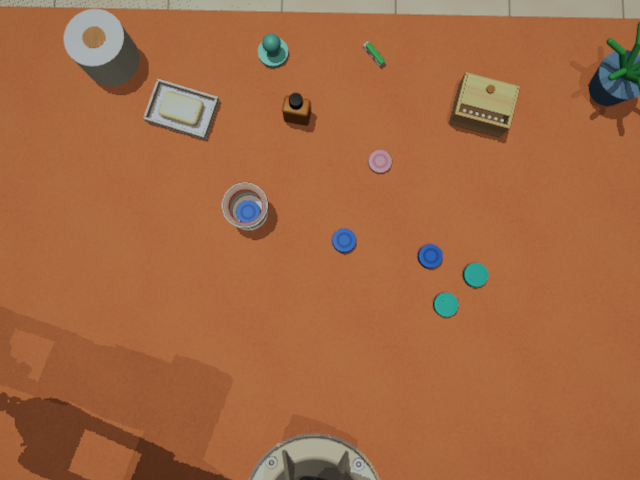

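View pics/side0.png

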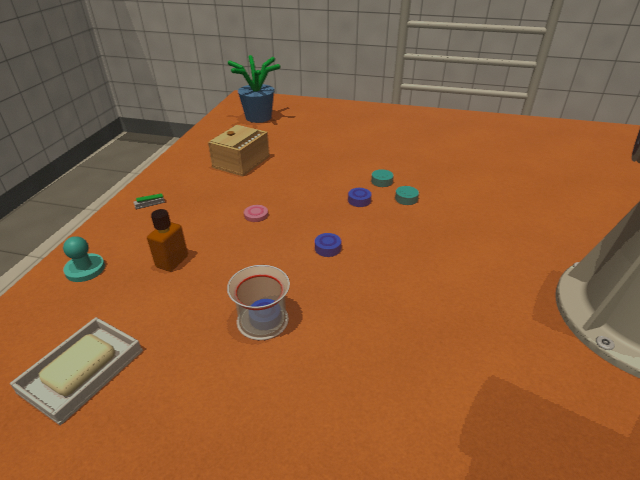

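Top view: the blue discs at (344,240) and (431,256) are the loose tablets. The turquoise ones at (476,275) and (446,305) are look-alikes, the pink tablet is at (380,161) and the tube is at (245,205). I'll measure these and confirm with one crop.

```bash
cat > h.py <<'E'
import cv2,numpy as np
from scipy.spatial.transform import Rotation as R
from bench import status, eyes, r
def ray(s,u,v,z):
    K=s["camera_matrix"];T=s["camera_from_world"];Rm=T[:3,:3];c=-Rm.T@T[:3,3]
    d=Rm.T@np.linalg.solve(K,[u,v,1.]); return c+d*(z-c[2])/d[2]
def proj(s,p):
    T=s["camera_from_world"];q=s["camera_matrix"]@(T[:3,:3]@np.array(p)+T[:3,3]);return q[:2]/q[2]
def blobs(s,lo,hi,amin=60):
    h=cv2.cvtColor(s["pixels"],cv2.COLOR_RGB2HSV);m=cv2.inRange(h,lo,hi)
    m=cv2.morphologyEx(m,cv2.MORPH_CLOSE,np.ones((3,3)))
    cs=cv2.findContours(m,cv2.RETR_EXTERNAL,cv2.CHAIN_APPROX_NONE)[0]
    return [c for c in cs if cv2.contourArea(c)>amin]
BLUE=((108,120,60),(128,255,255))
def pose():
    o=status.observe();M=R.from_rotvec(o["ee_rot"]).as_matrix();return o,M
E
python3 - <<'E'
from h import *
o,M=pose();print(np.round(M,3))
for n in("top","side"):
    s=eyes.snapshot(n)
    for nm,(lo,hi) in dict(blue=BLUE,teal=((75,100,60),(95,255,255)),pink=((160,40,120),(179,140,255))).items():
        for c in blobs(s,lo,hi):
            (u,v),ax,_=cv2.fitEllipse(c)
            print(n,nm,round(u),round(v),np.round(ax,1),np.round(ray(s,u,v,.009 if nm!="pink" else .005),4))
    if n=="top":
        cv2.imwrite("pics/crop0.png",cv2.resize(s["pixels"][140:330,210:500,::-1],None,fx=2.7,fy=2.7,interpolation=cv2.INTER_CUBIC))
    else: cv2.imwrite("pics/crop1.png",cv2.resize(s["pixels"][255:350,210:310,::-1],None,fx=6,fy=6,interpolation=cv2.INTER_CUBIC))
E
```

```text
[[ 0.335 -0.    -0.942]
 [ 0.942 -0.001  0.335]
 [-0.001 -1.     0.   ]]
top blue 430 256 [22.6 23.4] [ 0.4598 -0.2095  0.009 ]
top blue 344 240 [22.4 22.8] [ 0.4863 -0.0463  0.009 ]
top blue 247 211 [19.8 23. ] [0.5389 0.1387 0.009 ]
top teal 445 304 [23. 24.] [ 0.3691 -0.2388  0.009 ]
top teal 475 275 [23.  23.6] [ 0.4263 -0.2956  0.009 ]
top teal 274 49 [18.3 32. ] [0.8645 0.0985 0.009 ]
top pink 380 161 [22.  22.6] [ 0.6428 -0.1134  0.005 ]
side blue 262 302 [ 5.3 20.6] [0.5485 0.1099 0.009 ]
side blue 327 241 [15.  24.8] [ 0.4883 -0.056   0.009 ]
side blue 359 194 [11. 21.] [ 0.4612 -0.2213  0.009 ]
side teal 80 261 [35.5 45.7] [0.8702 0.0918 0.009 ]
side teal 407 192 [11.  21.3] [ 0.3695 -0.2509  0.009 ]
side teal 382 175 [ 9.4 20.2] [ 0.4271 -0.308   0.009 ]
side pink 255 212 [14.1 22.5] [ 0.6438 -0.1156  0.005 ]
```

View pics/crop0.png

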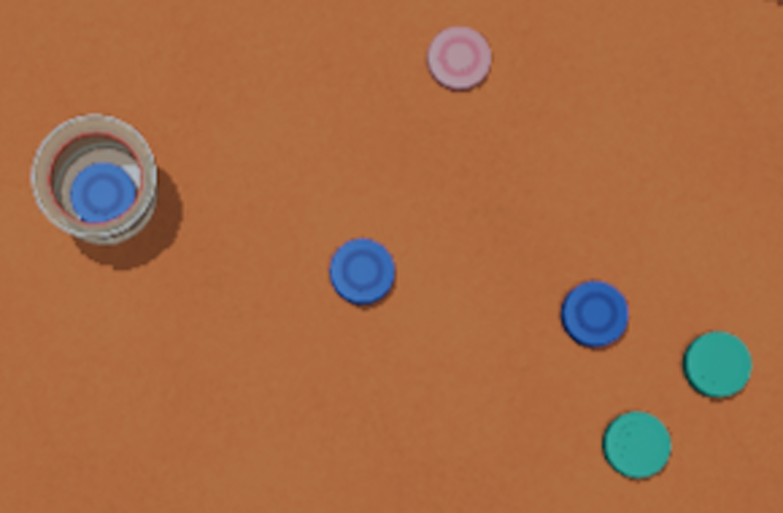

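View pics/crop1.png

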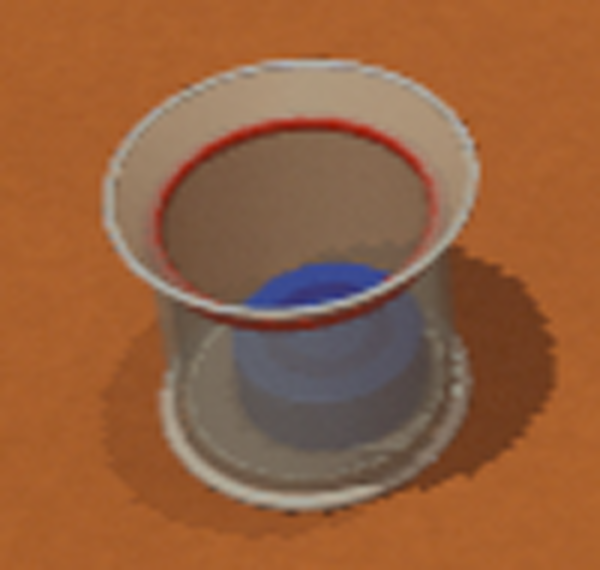

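Both loose blue discs carry the ring and match the one in the tube. The turquoise discs are plain, so there's no doubt which to take. I'll turn the jaws about 117° so the fingers also clear the turquoise discs at the second tablet.

send_rows(increments=[{"linear": [0, 0, 0], "roll": 8.5}, {"linear": [0, 0, 0], "roll": 8.5}, {"linear": [0, 0, 0], "roll": 8.5}, {"linear": [0, 0, 0], "roll": 8.5}, {"linear": [0, 0, 0], "roll": 8.5}, {"linear": [0, 0, 0], "roll": 8.5}, {"linear": [0, 0, 0], "roll": 8.5}], grip=100)

```text
time: 0.9
ee_pos: [0.2094, 0.5887, 0.2311]
ee_rot: [-1.566, -0.145, 0.145]
ft_force: [0.1, 0.4, 0.0]
gripper_width: 0.999
```

send_rows(increments=[{"linear": [0, 0, 0], "roll": 8.5}, {"linear": [0, 0, 0], "roll": 8.5}, {"linear": [0, 0, 0], "roll": 8.5}, {"linear": [0, 0, 0], "roll": 8.5}, {"linear": [0, 0, 0], "roll": 8.5}, {"linear": [0, 0, 0], "roll": 8.5}, {"linear": [0, 0, 0], "roll": 6.5}, {"linear": [0, 0, 0], "roll": 0}])

```text
time: 1.7
ee_pos: [0.2095, 0.5887, 0.2311]
ee_rot: [-1.476, 0.637, -0.637]
ft_force: [0.5, 0.4, 0.6]
gripper_width: 1.001
```

```bash
cat >> h.py <<'E'
def go(x,y,z):
    o,M=pose();return np.round(M.T@(np.array([x,y,z])-o["ee_pos"])/.04,3)
E
python3 - <<'E'
from h import *
o,M=pose();print(o["time"],o["ee_pos"],np.round(M,3).tolist(),np.round(o["joint_pos"],2))
s=eyes.snapshot("top")
for c in blobs(s,*BLUE):
    (u,v),_=cv2.minEnclosingCircle(c);e=cv2.fitEllipse(c)[0]
    print("top",np.round(ray(s,*e,.0175),4),np.round(ray(s,*e,.009),4))
print("tube top rim",ray(s,245.2,205.2,.07))
s=eyes.snapshot("side");print("tube side rim",ray(s,258.5,286.7,.07))
# side: top face of tablets by bright part
for c in blobs(s,*BLUE):
    e=cv2.fitEllipse(c)[0];print("side",np.round(ray(s,*e,.0175),4),np.round(ray(s,*e,.009),4), cv2.boundingRect(c))
print(go(.486,-.0455,.12))
E
```

```text
1.7 [0.2094543  0.58873687 0.23111692] [[0.686, -0.0, 0.727], [-0.727, -0.0, 0.686], [0.0, -1.0, -0.0]] [ 1.23  0.35  1.63 -0.    1.16  2.04]
top [ 0.4589 -0.208   0.0175] [ 0.4598 -0.2095  0.009 ]
top [ 0.4852 -0.046   0.0175] [ 0.4863 -0.0463  0.009 ]
top [0.5376 0.1376 0.0175] [0.5391 0.1386 0.009 ]
tube top rim [0.53894223 0.13577142 0.07      ]
tube side rim [0.5379341  0.13958056 0.07      ]
side [0.545  0.1176 0.0175] [0.5485 0.1099 0.009 ] (251, 299, 23, 7)
side [ 0.486  -0.0453  0.0175] [ 0.4884 -0.056   0.009 ] (315, 233, 26, 16)
side [ 0.4595 -0.2074  0.0175] [ 0.4614 -0.221   0.009 ] (349, 188, 21, 12)
[16.249  2.781 -5.932]
```

send_rows(increments=[{"linear": [0.5, 0, -0.18]}, {"linear": [0.9, 0, -0.33]}, {"linear": [0.9, 0, -0.33]}, {"linear": [0.9, 0, -0.33]}, {"linear": [0.9, 0, -0.33]}, {"linear": [0.9, 0, -0.33]}, {"linear": [0.9, 0, -0.33]}, {"linear": [0.9, 0, -0.33]}, {"linear": [0.9, 0, -0.33]}, {"linear": [0.9, 0, -0.33]}])

```text
$.increments[0]: bad value
```

send_rows(increments=[{"linear": [0.9, 0.3, -0.33]}, {"linear": [0.9, 0.3, -0.33]}, {"linear": [0.9, 0.4, -0.33]}, {"linear": [0.9, 0.4, -0.33]}, {"linear": [0.9, 0.4, -0.33]}, {"linear": [0.9, 0.4, -0.33]}, {"linear": [0.9, 0.4, -0.33]}, {"linear": [0.9, 0.2, -0.33]}, {"linear": [0.45, 0, -0.14]}, {"linear": [0, 0, 0]}])

```text
$.increments[0]: bad value
```

Run:
```python
from h import *
o,M=pose();print(o["time"],o["ee_pos"],np.round(o["joint_pos"],2))
print(go(.486,-.046,.003))
s=eyes.snapshot("side");cv2.imwrite("pics/s1.png",s["pixels"][:,:,::-1])
```

```text
1.8 [0.20949577 0.58878285 0.23116891] [1.23 0.35 1.63 0.   1.16 2.04]
[16.258  5.706 -5.94 ]
```

View pics/s1.png

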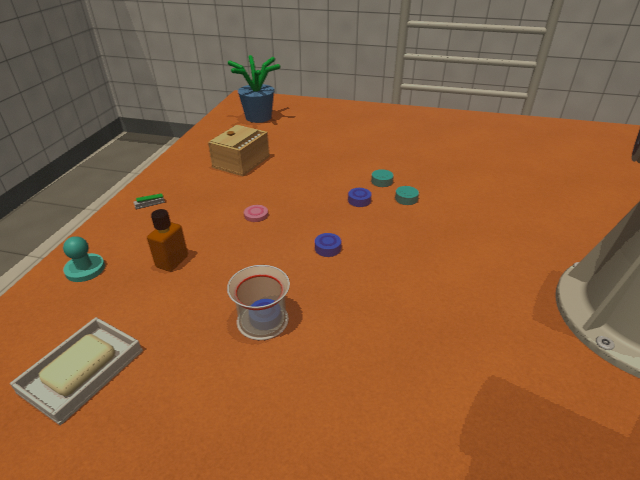

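The calls were refused because "roll" has to be given in every row, so the arm hasn't moved and the picture is unchanged. Sending again with it included.

send_rows(increments=[{"linear": [0.5, 0, -0.18], "roll": 0}, {"linear": [0.9, 0, -0.33], "roll": 0}, {"linear": [0.9, 0, -0.33], "roll": 0}, {"linear": [0.9, 0, -0.33], "roll": 0}, {"linear": [0.9, 0, -0.33], "roll": 0}, {"linear": [0.9, 0, -0.33], "roll": 0}, {"linear": [0.9, 0, -0.33], "roll": 0}, {"linear": [0.9, 0, -0.33], "roll": 0}, {"linear": [0.9, 0, -0.33], "roll": 0}, {"linear": [0.9, 0, -0.33], "roll": 0}])

```text
time: 2.85
ee_pos: [0.3548, 0.251, 0.2315]
ee_rot: [-1.476, 0.633, -0.633]
ft_force: [1.1, -0.3, 0.2]
gripper_width: 0.998
```

send_rows(increments=[{"linear": [0.9, 0.3, -0.33], "roll": 0}, {"linear": [0.9, 0.3, -0.33], "roll": 0}, {"linear": [0.9, 0.4, -0.33], "roll": 0}, {"linear": [0.9, 0.4, -0.33], "roll": 0}, {"linear": [0.9, 0.4, -0.33], "roll": 0}, {"linear": [0.9, 0.4, -0.33], "roll": 0}, {"linear": [0.9, 0.4, -0.33], "roll": 0}, {"linear": [0.9, 0.2, -0.33], "roll": 0}, {"linear": [0.45, 0, -0.14], "roll": 0}, {"linear": [0, 0, 0], "roll": 0}])

```text
time: 3.85
ee_pos: [0.485, -0.0483, 0.1191]
ee_rot: [-1.476, 0.635, -0.636]
ft_force: [0.7, -0.3, -0.7]
gripper_width: 1.002
```

Run:
```python
from h import *
o,M=pose();print(o["time"],o["ee_pos"],np.round(o["joint_pos"],2))
print(go(.486,-.046,.003))
```

```text
3.85 [ 0.48499011 -0.04830279  0.11908435] [-0.1   0.29  2.02 -0.    0.83  0.71]
[-0.026  2.902  0.057]
```

send_rows(increments=[{"linear": [-0.03, 0.4, 0.06], "roll": 0}, {"linear": [0, 0.6, 0], "roll": 0}, {"linear": [0, 0.6, 0], "roll": 0}, {"linear": [0, 0.6, 0], "roll": 0}, {"linear": [0, 0.4, 0], "roll": 0}, {"linear": [0, 0.2, 0], "roll": 0}, {"linear": [0, 0.1, 0], "roll": 0}, {"linear": [0, 0, 0], "roll": 0}])

```text
time: 4.65
ee_pos: [0.4848, -0.0434, 0.0034]
ee_rot: [-1.476, 0.635, -0.635]
ft_force: [0.2, 0.6, 0.8]
gripper_width: 0.998
```

send_rows(increments=[{"linear": [0, 0, 0], "roll": 0}, {"linear": [0, 0, 0], "roll": 0}, {"linear": [0, 0, 0], "roll": 0}, {"linear": [0, 0, 0], "roll": 0}, {"linear": [0, 0, 0], "roll": 0}, {"linear": [0, 0, 0], "roll": 0}, {"linear": [0, 0, 0], "roll": 0}, {"linear": [0, 0, 0], "roll": 0}], grip=0)

```text
time: 5.45
ee_pos: [0.4854, -0.0439, 0.0044]
ee_rot: [-1.475, 0.634, -0.636]
ft_force: [-2.8, 0.9, 13.3]
gripper_width: 0.511
```

send_rows(increments=[{"linear": [0, -0.3, 0], "roll": 0}, {"linear": [0, -0.6, 0], "roll": 0}, {"linear": [0, -0.8, 0], "roll": 0}, {"linear": [0, -0.8, 0], "roll": 0}, {"linear": [0, -0.6, 0], "roll": 0}, {"linear": [0, -0.2, 0], "roll": 0}, {"linear": [0, 0, 0], "roll": 0}])

```text
time: 6.15
ee_pos: [0.4856, -0.0439, 0.1366]
ee_rot: [-1.475, 0.633, -0.637]
ft_force: [-0.0, 1.3, -0.1]
gripper_width: 0.509
```

Run:
```python
from h import *
o,M=pose();print(o["time"],o["ee_pos"],o["gripper_width"])
print(go(.5385,.1375,.135),go(.5385,.1375,.074))
s=eyes.snapshot("side");cv2.imwrite("pics/s2.png",cv2.resize(s["pixels"][130:330,220:480,::-1],None,fx=3,fy=3))
```

```text
6.15 [ 0.48559188 -0.04390227  0.13662375] 0.50876886260074
[-2.386  0.043  4.077] [-2.389  1.568  4.075]
```

View pics/s2.png

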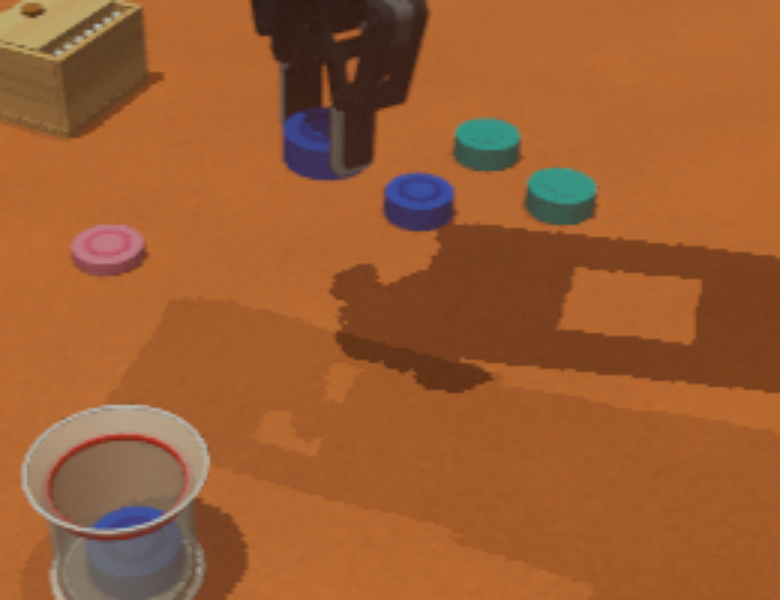

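send_rows(increments=[{"linear": [-0.2, 0, 0.35], "roll": 0}, {"linear": [-0.4, 0, 0.68], "roll": 0}, {"linear": [-0.45, 0, 0.75], "roll": 0}, {"linear": [-0.45, 0, 0.75], "roll": 0}, {"linear": [-0.45, 0, 0.75], "roll": 0}, {"linear": [-0.3, 0, 0.55], "roll": 0}, {"linear": [-0.14, 0, 0.25], "roll": 0}, {"linear": [0, 0.3, 0], "roll": 0}, {"linear": [0, 0.3, 0], "roll": 0}, {"linear": [0, 0, 0], "roll": 0}])

```text
time: 7.2
ee_pos: [0.5355, 0.1362, 0.1086]
ee_rot: [-1.479, 0.639, -0.633]
ft_force: [-0.0, -0.5, -0.5]
gripper_width: 0.509
```

Run:
```python
from h import *
o,M=pose();print(o["time"],o["ee_pos"],o["gripper_width"])
print(go(.5385,.1375,.076))
a=eyes.snapshot("side")["pixels"][140:380,150:400,::-1];b=eyes.snapshot("top")["pixels"][120:300,150:340,::-1]
cv2.imwrite("pics/s3.png",np.hstack([cv2.resize(a,(400,384)),cv2.resize(b,(400,384))]))
```

```text
7.2 [0.53547243 0.13617896 0.10855089] 0.5089109288617699
[0.03  0.813 0.081]
```

View pics/s3.png

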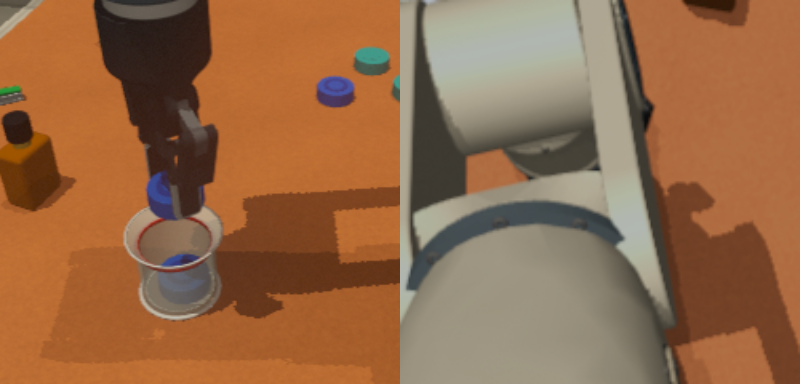

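The tablet sits level above the mouth, centred in the side view. I'll lower it to just above the rim and let go.

send_rows(increments=[{"linear": [0.03, 0.3, 0.08], "roll": 0}, {"linear": [0, 0.3, 0], "roll": 0}, {"linear": [0, 0.15, 0], "roll": 0}, {"linear": [0, 0.06, 0], "roll": 0}, {"linear": [0, 0, 0], "roll": 0}, {"linear": [0, 0, 0], "roll": 0}, {"linear": [0, 0, 0], "roll": 0}])

```text
time: 8.0
ee_pos: [0.5411, 0.1392, 0.0792]
ee_rot: [-1.475, 0.635, -0.636]
ft_force: [-0.2, -0.6, 0.0]
gripper_width: 0.506
```

send_rows(increments=[{"linear": [0, 0, 0], "roll": 0}, {"linear": [0, 0, 0], "roll": 0}, {"linear": [0, 0, 0], "roll": 0}, {"linear": [0, 0, 0], "roll": 0}, {"linear": [0, 0, 0], "roll": 0}, {"linear": [0, 0, 0], "roll": 0}], grip=100)

```text
time: 8.6
ee_pos: [0.5409, 0.1391, 0.0789]
ee_rot: [-1.476, 0.635, -0.635]
ft_force: [0.4, -0.4, -0.6]
gripper_width: 0.996
```

send_rows(increments=[{"linear": [0, -0.3, 0], "roll": 0}, {"linear": [0, -0.6, 0], "roll": 0}, {"linear": [0, -0.6, 0], "roll": 0}, {"linear": [0, -0.3, 0], "roll": 0}, {"linear": [0, 0, 0], "roll": 0}])

```text
time: 9.1
ee_pos: [0.5421, 0.1395, 0.153]
ee_rot: [-1.473, 0.633, -0.638]
ft_force: [-0.1, 0.8, 0.1]
gripper_width: 1.0
```

Run:
```python
from h import *
o,M=pose();print(o["time"],o["ee_pos"],o["gripper_width"])
print(go(.459,-.2085,.12))
a=eyes.snapshot("side")["pixels"][200:360,180:340,::-1]
cv2.imwrite("pics/s4.png",cv2.resize(a,(600,600),interpolation=cv2.INTER_CUBIC))
```

```text
9.1 [0.54210933 0.13945357 0.15304402] 1.00009019052834
[ 4.889  0.81  -7.491]
```

View pics/s4.png

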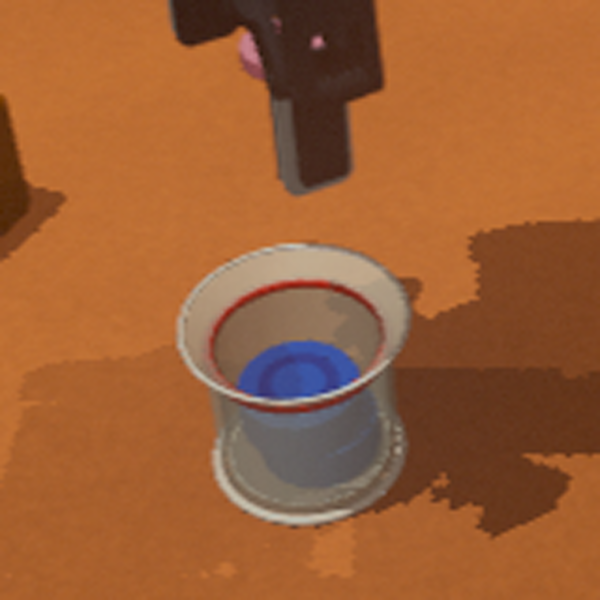

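The first tablet lies flat on the stack (tube at about (295,390) in the crop). Now for the second.

send_rows(increments=[{"linear": [0.2, 0, -0.35], "roll": 0}, {"linear": [0.45, 0, -0.7], "roll": 0}, {"linear": [0.55, 0, -0.85], "roll": 0}, {"linear": [0.55, 0, -0.85], "roll": 0}, {"linear": [0.55, 0, -0.85], "roll": 0}, {"linear": [0.55, 0, -0.85], "roll": 0}, {"linear": [0.55, 0, -0.85], "roll": 0}, {"linear": [0.55, 0, -0.85], "roll": 0}, {"linear": [0.5, 0.3, -0.75], "roll": 0}, {"linear": [0.35, 0.3, -0.45], "roll": 0}])

```text
time: 10.15
ee_pos: [0.4571, -0.2047, 0.1257]
ee_rot: [-1.476, 0.638, -0.635]
ft_force: [-0.4, -0.3, -0.6]
gripper_width: 0.999
```

send_rows(increments=[{"linear": [0.09, 0.2, -0.14], "roll": 0}, {"linear": [0, 0, 0], "roll": 0}, {"linear": [0, 0, 0], "roll": 0}])

```text
time: 10.45
ee_pos: [0.4571, -0.2082, 0.1184]
ee_rot: [-1.476, 0.637, -0.634]
ft_force: [-0.1, 0.1, 0.6]
gripper_width: 1.001
```

Run:
```python
from h import *
o,M=pose();print(o["time"],o["ee_pos"],np.round(o["joint_pos"],2))
print(go(.459,-.208,.003))
s=eyes.snapshot("side")
for c in blobs(s,*BLUE):
    e=cv2.fitEllipse(c)[0];print("side",np.round(ray(s,*e,.0175),4),cv2.boundingRect(c))
```

```text
10.45 [ 0.45708305 -0.20818237  0.11841268] [-0.43  0.31  1.99  0.    0.84  0.38]
[0.034 2.885 0.039]
side [0.5523 0.1119 0.0175] (244, 291, 31, 15)
side [ 0.4589 -0.2079  0.0175] (349, 188, 22, 12)
```

send_rows(increments=[{"linear": [0.03, 0.4, 0.03], "roll": 0}, {"linear": [0, 0.6, 0], "roll": 0}, {"linear": [0, 0.6, 0], "roll": 0}, {"linear": [0, 0.6, 0], "roll": 0}, {"linear": [0, 0.4, 0], "roll": 0}, {"linear": [0, 0.2, 0], "roll": 0}, {"linear": [0, 0.08, 0], "roll": 0}, {"linear": [0, 0, 0], "roll": 0}])

```text
time: 11.3
ee_pos: [0.4597, -0.2086, 0.004]
ee_rot: [-1.476, 0.635, -0.635]
ft_force: [0.8, 0.8, 1.0]
gripper_width: 0.998
```

send_rows(increments=[{"linear": [0, 0, 0], "roll": 0}, {"linear": [0, 0, 0], "roll": 0}, {"linear": [0, 0, 0], "roll": 0}, {"linear": [0, 0, 0], "roll": 0}, {"linear": [0, 0, 0], "roll": 0}, {"linear": [0, 0, 0], "roll": 0}, {"linear": [0, 0, 0], "roll": 0}, {"linear": [0, 0, 0], "roll": 0}], grip=0)

```text
time: 12.1
ee_pos: [0.4598, -0.2091, 0.0048]
ee_rot: [-1.476, 0.635, -0.636]
ft_force: [-2.5, 1.8, 11.2]
gripper_width: 0.509
```

send_rows(increments=[{"linear": [0, -0.3, 0], "roll": 0}, {"linear": [0, -0.6, 0], "roll": 0}, {"linear": [0, -0.8, 0], "roll": 0}, {"linear": [0, -0.8, 0], "roll": 0}, {"linear": [0, -0.6, 0], "roll": 0}, {"linear": [0, -0.2, 0], "roll": 0}, {"linear": [0, 0, 0], "roll": 0}])

```text
time: 12.8
ee_pos: [0.46, -0.2092, 0.1369]
ee_rot: [-1.476, 0.633, -0.638]
ft_force: [0.6, 0.5, -0.9]
gripper_width: 0.51
```

Run:
```python
from h import *
o,M=pose();print(o["time"],o["ee_pos"],o["gripper_width"])
print(go(.5395,.1378,.11))
```

```text
12.8 [ 0.45996607 -0.20924469  0.13694891] 0.509550124123061
[-4.938  0.669  7.406]
```

send_rows(increments=[{"linear": [-0.2, 0, 0.35], "roll": 0}, {"linear": [-0.45, 0, 0.7], "roll": 0}, {"linear": [-0.55, 0, 0.85], "roll": 0}, {"linear": [-0.55, 0, 0.85], "roll": 0}, {"linear": [-0.55, 0, 0.85], "roll": 0}, {"linear": [-0.55, 0, 0.85], "roll": 0}, {"linear": [-0.55, 0, 0.8], "roll": 0}, {"linear": [-0.55, 0, 0.8], "roll": 0}, {"linear": [-0.5, 0, 0.75], "roll": 0}, {"linear": [-0.35, 0, 0.45], "roll": 0}])

```text
time: 13.8
ee_pos: [0.5376, 0.1321, 0.1339]
ee_rot: [-1.477, 0.636, -0.633]
ft_force: [0.0, 0.1, -0.7]
gripper_width: 0.505
```

send_rows(increments=[{"linear": [-0.14, 0.2, 0.16], "roll": 0}, {"linear": [0, 0.3, 0], "roll": 0}, {"linear": [0, 0.2, 0], "roll": 0}, {"linear": [0, 0, 0], "roll": 0}, {"linear": [0, 0, 0], "roll": 0}])

```text
time: 14.3
ee_pos: [0.5384, 0.1372, 0.1071]
ee_rot: [-1.476, 0.637, -0.636]
ft_force: [0.9, -0.2, -0.4]
gripper_width: 0.51
```

Run:
```python
from h import *
o,M=pose();print(o["time"],o["ee_pos"],o["gripper_width"])
print(go(.5395,.1378,.0775))
a=eyes.snapshot("side")["pixels"][140:380,150:400,::-1]
cv2.imwrite("pics/s5.png",cv2.resize(a,(600,576)))
```

```text
14.3 [0.53843715 0.13722441 0.10712384] 0.5103767688721694
[0.008 0.741 0.03 ]
```

View pics/s5.png

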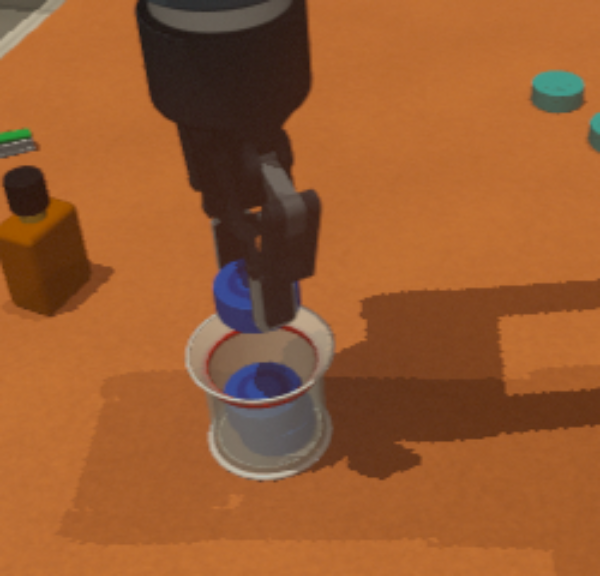

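The second tablet is held level over the mouth at about (257,295) in the crop. Lowering and letting go.

send_rows(increments=[{"linear": [0, 0.3, 0.03], "roll": 0}, {"linear": [0, 0.25, 0], "roll": 0}, {"linear": [0, 0.15, 0], "roll": 0}, {"linear": [0, 0.04, 0], "roll": 0}, {"linear": [0, 0, 0], "roll": 0}, {"linear": [0, 0, 0], "roll": 0}, {"linear": [0, 0, 0], "roll": 0}])

```text
time: 15.05
ee_pos: [0.54, 0.1393, 0.0784]
ee_rot: [-1.475, 0.635, -0.636]
ft_force: [-0.4, 0.4, -0.3]
gripper_width: 0.51
```

send_rows(increments=[{"linear": [0, 0, 0], "roll": 0}, {"linear": [0, 0, 0], "roll": 0}, {"linear": [0, 0, 0], "roll": 0}, {"linear": [0, 0, 0], "roll": 0}, {"linear": [0, 0, 0], "roll": 0}, {"linear": [0, 0, 0], "roll": 0}], grip=100)

```text
time: 15.65
ee_pos: [0.5397, 0.1392, 0.0781]
ee_rot: [-1.476, 0.635, -0.635]
ft_force: [-0.1, -1.1, 0.2]
gripper_width: 0.999
```

send_rows(increments=[{"linear": [0, -0.3, 0], "roll": 0}, {"linear": [0, -0.7, 0], "roll": 0}, {"linear": [0, -0.9, 0], "roll": 0}, {"linear": [0, -0.9, 0], "roll": 0}, {"linear": [0, -0.5, -0.5], "roll": 0}, {"linear": [0, 0, -0.8], "roll": 0}, {"linear": [0, 0, -0.8], "roll": 0}, {"linear": [0, 0, -0.8], "roll": 0}, {"linear": [0, 0, -0.4], "roll": 0}, {"linear": [0, 0, 0], "roll": 0}])

```text
time: 16.65
ee_pos: [0.4428, 0.0476, 0.2108]
ee_rot: [-1.475, 0.636, -0.637]
ft_force: [0.4, 0.6, -1.2]
gripper_width: 1.002
```

Run:
```python
from h import *
o,M=pose();print(o["time"],o["ee_pos"],o["gripper_width"])
s=eyes.snapshot("side");a=s["pixels"][240:360,200:320,::-1];t=eyes.snapshot("top");b=t["pixels"][150:270,180:400,::-1]
cv2.imwrite("pics/s6.png",np.hstack([cv2.resize(a,(400,400),interpolation=cv2.INTER_CUBIC),cv2.resize(b,(400,400))]))
for c in blobs(t,(160,40,120),(179,140,255)):
    print("pink",np.round(ray(t,*cv2.fitEllipse(c)[0],.005),4))
```

```text
16.65 [0.44284717 0.04756459 0.21075174] 1.0022347149734752
pink [ 0.6428 -0.1134  0.005 ]
```

View pics/s6.png

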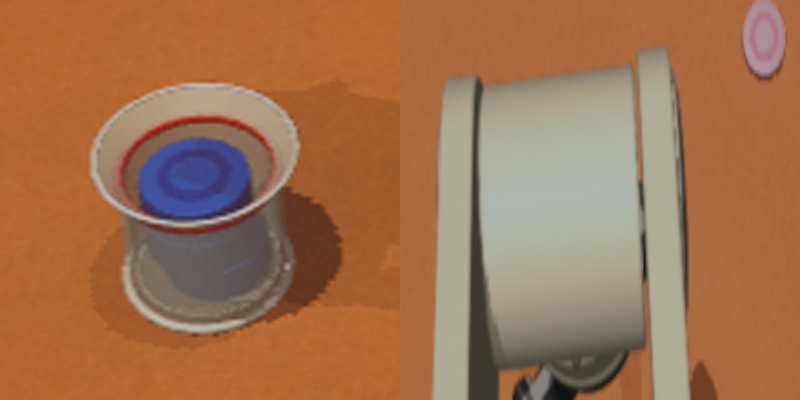

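The top tablet looks flat: its outline has the same proportions as the rim and it sits within the red line. The pink tablet hasn't moved, and the gripper is clear. Handing in.

```bash
python3 -c "
from bench import ticket;print(ticket.close_job())"
```

```text
the job is handed in; nothing more can be done
None
```

I dropped both loose blue tablets into the tube, one after the other, and handed the job in at about 17 s of the 45 s allowed.

- **Stack:** the last side view shows the stack lying flat, with its top at about the red line. I judged this by eye from the image and did not measure the height.
- **Top view:** the arm was hiding the tube, so the top camera could not confirm it.
- **Other tablets:** the pink tablet measures exactly where it started. I left the turquoise look-alikes alone but did not measure them again at the end.
- **Robot:** the gripper was open and clear of everything at hand-in. The highest force reading I saw was about 14 N, at the end of closing on the first tablet. Two early moves were refused because their rows left out the roll value; the arm did not move, and I sent them again.

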